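# Level the nursery balance

## Task

Share the five baby-care things (wooden rattle, orange nasal bulb, grey brush, blue case, and the cream jar from the lower deck of the clip-on shelf) between the two balance pans, moving whatever must change sides, so that all five are in the pans and the balance sits level. Stand the jar upright, set things down gently, do not lean on the shelf or shove the pans, and leave everything else on the table where it is.

Things in the scene. Friction and masses are not known exactly. Their poses are not given: they have to be found in the camera images.
- beam (a joint): Rocking beam of the wooden two-pan balance, rad. 0 = level; positive = left pan (the balance's +y side) higher; stops at +-0.075. A weak spring levels it: each gram by which one side is heavier tilts it 0.0014 rad to that side, until the stop (about 53 g). Linked so that both pans stay horizontal; where in a pan a thing lies makes no difference.
- left_pan (a point): Centre of the floor of the left green tray-like pan: inside 260 mm along own x, 170 mm along own y, rim 13 mm above the floor. Floor 90 mm above the table when level, 9 mm up or down at the stops; it gives way when pressed. The pan centres are 230 mm apart along the balance's y, within 7 degrees of world y.
- right_pan (a point): The same for the right pan (the balance's -y side).
- rattle_mid (a point): Centre of the wooden rattle, 154 g: a bar 22 mm thick with a block 44 wide, 36 long, 46 high at each end, 150 mm long in all, lying along its own y; the bare bar between its two red discs (38 mm across, thin, not felt) is 60 mm long. The point is at mid-bar, 23 mm above what it lies on. Starts in a pan.
- bulb_mid (a point): Centre of the round body of the orange silicone nasal bulb, 66 g, lying along its own y: body 46 mm across, 23 mm above what it lies on (this point), whole length 100 mm, thin nozzle to its +y. It has a flattened underside and does not roll. Starts in the pan that does not hold the rattle.
- brush_head (a point): Centre of the head of the grey plastic baby brush, 88 g, lying on its back with white bristles up: head 44 mm wide, 75 mm long, 38 mm high with the bristles; point 19 mm above what it lies on. Its handle (24 mm wide, 20 mm high) runs 120 mm from this point to its own -y; whole length 158 mm. Starts in a pan.
- case_mid (a point): Centre of the blue plastic thermometer case, 44 g: 36 mm wide, 110 mm long along its own y, 30 mm high; point 15 mm above what it lies on. Starts in the pan that does not hold the brush.
- jar_mid (a point): Centre of the closed white cream jar, 176 g, upright cylinder 60 mm across and 70 mm high; point 35 mm above its foot. Starts on the lower deck of the clip-on shelf, under the clear upper deck. (All five weights are true within 2 percent.)
- shelf: Fixed clip-on shelf at the far side, not turned; origin at table height, mid-width. Grey lower deck: top 24 mm up, 220 mm wide in y, reaching 82 mm from the origin towards the robot. Clear upper deck: underside 186 mm up, top 194, same width, front edge 68 mm from the origin towards the robot: it covers the jar. Clear back 80 mm beyond the origin; front and sides open. Things on top are attached.
- lotion: Bystander: yellow lotion bottle, 54 mm across, 150 mm high; origin under its foot.
- book: Bystander: blue board book, 120 x 100 x 22 mm, lying; origin under its centre.
- beaker: Bystander: green beaker, 70 mm across, 75 mm high; origin under its foot.
- bowl: Bystander: white bowl, 110 mm across, 45 mm high; origin under its foot.
- pan_left: The left pan as a solid; origin 30 mm under the middle of its floor.
- pan_right: The right pan as a solid; origin 30 mm under the middle of its floor.
Not all that is in view belongs to the job. Leave any pink look-alike of the part that bears bulb_mid alone.

How it is judged:
By the outcome, as a careful person would: the job done as asked, in the order asked, and still so for the second after the job is handed in, with the robot touching nothing.
It also fails if it takes over 59 s, if anything falls off the work surface, if the arm or the gripper's body presses on something with over 40 N, if the wrist force passes 120 N, or if a joint passes its speed limit or range.

## Robot

A 7-joint arm with a two-finger parallel gripper is mounted at the origin on the work surface. World frame = base frame: x ahead of the robot, y to its left, z up, the work surface at z = 0. Lengths are in m, angles in rad, forces in N, time in s.
With the tool pointing down it reaches from about 0.425 to 0.875 m from the base axis. Payload 4.7 kg.
Tool frame: the origin (TCP) lies at the very end of the fingers, on their centre line; the grasp point (between the pads) lies 19 mm behind it; z points along the fingers, x is the direction in which the jaws open and shut, and the axes are right-handed (so a half turn about z gives the same grasp; the last joint's range is limited). The gripper opens to 85 mm and grips with 20 to 120 N. Pads are 22 mm wide; open, the fingers measure 114 mm over their backs; the gripper's body (76 mm by 85 mm) begins 54 mm behind the grasp point. The pads swing forward as they close: fully open they stand 13 mm farther back than shut.
Start: joints at [-1.293, 0.321, -0.07, 1.45, 0.023, 1.371, -0.057], TCP at [0.17, 0.628, 0.231] pointing down, gripper open.
Joint ranges: [-2.86, 2.86], [-0.3, 2.09], [-1.38, 1.24], [0.06, 2.45], [-1.56, 4.7], [0.09, 2.05], [-2.69, 2.69]. Speed limits (rad/s): [2.57, 2.57, 3.14, 3.14, 3.14, 3.14, 3.14].

## Interface

Orientations are given as a unit quaternion [w, x, y, z].
In Python, from rig import r gives the robot as it stands.
- The arm moves only by the tool send_rows, never from a script. Its argument "series" is a list of rows, each an object of numbers: "x", "y", "z": the shift along the world's x, y, z in mm; "ax", "ay", "az": the turn, a rotation vector about the world's x, y, z in degrees; "claw": the closure, from -1 (fully open) to 1 (shut). In form: [{"x": .., "y": .., "z": .., "ax": .., "ay": .., "az": .., "claw": ..}, ...]. A call has exactly 10 rows; each row is the pose to reach, as a shift and turn from the pose commanded when the call began; what a row does not reach only later rows make up. A row lasts 1/10 s, in which the tool goes at most 50 mm and 8.59 degrees, less where a joint would pass 70% of its speed; a pose out of reach is approached as far as the arm can. A call with a gripper value outside its range is refused whole. The fingers move at their own pace and stop on an object; "grip_force" is the grip in N (left out, the last holds). Time passes only in rows, so rows that repeat a pose let the fingers close, or fill a call up. It gives the time, the measured TCP pose, the force and the opening at its end, in the units of the state.
- r.read_state(): the state, without advancing time (a new reading comes with each control period).
- r.snapshot(name): name is "scene" or "side" or "wrist"; returns a dict with "pixels" (400x640x3 uint8, red, green, blue), "camera_matrix" (3x3 intrinsics, pixels), "pose" (4x4, takes a point from camera to world coordinates). Camera axes: x right, y down, z forward; pixel columns grow to the right and rows downward; lengths in m; the calibration is good to about 2 mm. A picture is of the moment at which its call begins. There is no depth.
- r.job_done(): hands the job in, once; it reports no verdict.
Trained networks look in a picture, given as the dict that the camera call returned (one of the last four; its "shot" number tells which), for a name from the list of things; names that differ only in an ending like _2 or _b are one class to them, and where a whole thing is asked for, a point or a joint stands for the part that bears it (a point fixed in the world has none). Each returns a list of dicts, best first, with "p" (0 to 1); they miss things now and then, are a little off and sometimes report something else, mostly with a low value. They report only what shows in the picture. A call takes as long as a camera call. They do not tell look-alikes from the thing itself.
- r.trace(picture, label): "pixels" (400x640 bool, what is visible of it) and "pixel" ([row, column] in pixels, amid what is visible of it).
The state is a dict: "time": time; "qpos": joint angles; "qvel": joint speeds; "tau": joint torques, N m; "ee_pos": TCP position; "tcp_rot": TCP orientation; "wrist_force": force on the tool from outside, world axes, zero at the start; "torque": the same for the moment, N m; "gripper_width": finger opening in m.
Only numpy, scipy, OpenCV 4.12 (cv2) and the standard library are available. Lean on these libraries where they do the work, as an engineer would, in place of code of your own. Each camera call takes 0.05 s, during which the arm holds its last target.

## Working session

There is one attempt and no reset: what is moved stays moved. The work goes in short steps, Python scripts to look and compute and a tool call to move; the robot and the scene stay as the last step left them, time stands still between calls to the robot, and variables do not carry over. Pictures are saved under pics/ and viewed, and the job is handed in when it is done.

Besides the shell and the picture viewer there is one more tool, called after ">>>" as name(argument=value, ...) on one line, values as JSON. send_rows: Moves the arm, as the interface text tells. Its arguments: {"type":"object","properties":{"series":{"type":"array"},"grip_force":{"type":"number"}},"required":["series"]}

```bash
mkdir -p pics; ls; cat > h.py <<'E'
import numpy as np, cv2
from rig import r
def snap(n,f):
    s=r.snapshot(n); cv2.imwrite('pics/'+f,s['pixels'][:,:,::-1]); return s
def ray(s,rc):
    K=np.array(s['camera_matrix']);P=np.array(s['pose'])
    d=P[:3,:3]@np.linalg.solve(K,[rc[1],rc[0],1.]); return P[:3,3],d
def atz(s,rc,z):
    o,d=ray(s,rc); return o+d*(z-o[2])/d[2]
def proj(s,p):
    P=np.array(s['pose']);c=P[:3,:3].T@(np.array(p)-P[:3,3]);u=np.array(s['camera_matrix'])@c
    return u[1]/u[2],u[0]/u[2]
E
python3 - <<'E'
from h import *
for n in ['scene','side','wrist']:
    s=snap(n,n+'0.png'); print(n,np.round(s['pose'],3).tolist(),s['camera_matrix'])
print(r.read_state())
E
```

```text
pics
scene [[0.3, 0.781, -0.548, 1.288], [0.954, -0.241, 0.178, -0.281], [0.007, -0.576, -0.817, 1.278], [0.0, 0.0, 0.0, 1.0]] [[451.41708264   0.         319.90694374]
 [  0.         451.41708264 191.01207957]
 [  0.           0.           1.        ]]
side [[0.958, -0.145, 0.248, 0.238], [-0.287, -0.536, 0.794, -0.821], [0.018, -0.832, -0.555, 0.661], [0.0, 0.0, 0.0, 1.0]] [[380.26589805   0.         316.54169119]
 [  0.         380.26589805 201.12455233]
 [  0.           0.           1.        ]]
wrist [[0.261, 0.931, 0.254, 0.106], [0.965, -0.251, -0.07, 0.645], [-0.001, 0.263, -0.965, 0.373], [0.0, 0.0, 0.0, 1.0]] [[328.79886558   0.         322.34209648]
 [  0.         328.79886558 199.5723771 ]
 [  0.           0.           1.        ]]
{'time': 0.15, 'qpos': array([-1.29292358,  0.3216562 , -0.07010609,  1.45138842,  0.02262573,
        1.37078893, -0.05691323]), 'qvel': array([ 1.00829711e-03, -2.06771098e-03,  7.58974337e-05, -3.85322583e-03,
       -1.47279628e-04, -1.63918157e-03,  2.04530250e-04]), 'tau': array([-1.08947593e-04, -4.94094336e+01, -3.83028360e-01, -3.14688349e+01,
        1.29727047e-02,  8.23265116e-03,  1.06928380e-05]), 'ee_pos': array([0.16940668, 0.62712241, 0.23047586]), 'tcp_rot': array([ 4.82113617e-04,  7.93942336e-01,  6.07992630e-01, -5.44166937e-04]), 'wrist_force': array([-0.13813536,  0.27044388, -0.56951519]), 'torque': array([ 0.02810874, -0.03128362, -0.03672047]), 'gripper_width': 0.0853450410256428}
```

View pics/scene0.png

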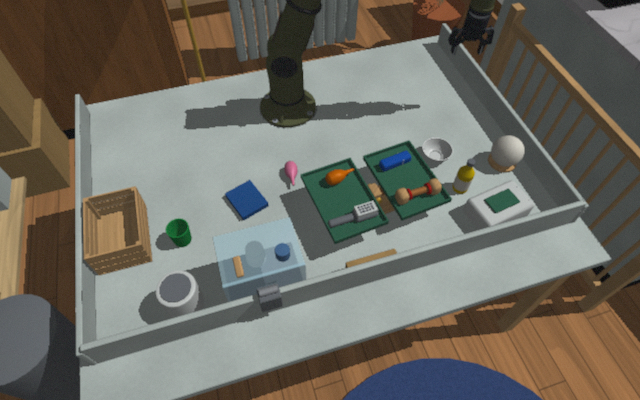

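View pics/side0.png

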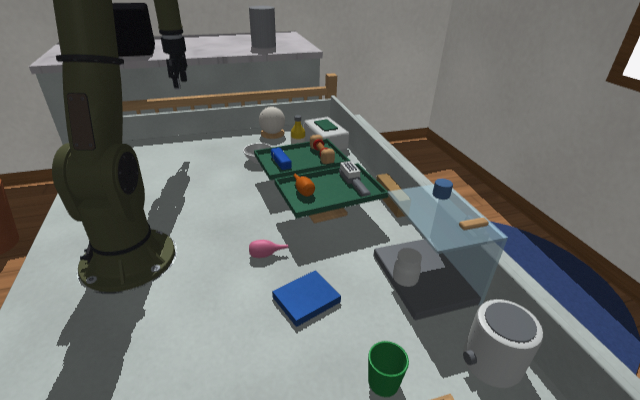

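View pics/wrist0.png

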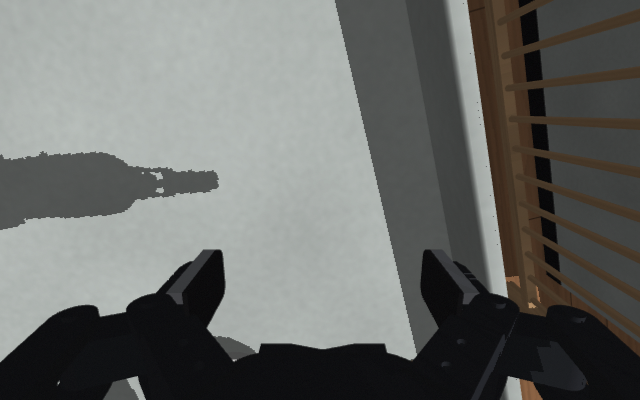

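```bash
python3 - <<'E'
from h import *
S={n:snap(n,n+'1.png') for n in ['scene','side']}
for l,z in [('rattle_mid',.1),('bulb_mid',.12),('brush_head',.115),('case_mid',.1),('jar_mid',.059),('shelf',.1),('lotion',.07),('book',.022),('beaker',.04),('bowl',.03),('pan_left',.09),('pan_right',.09)]:
    P=[]
    for n,s in S.items():
        t=r.trace(s,l)
        for k in t[:2]: print(l,n,round(k['p'],2),np.round(k['pixel']),int(k['pixels'].sum()),'atz',np.round(atz(s,k['pixel'],z),3))
        if t: P.append(ray(s,t[0]['pixel']))
    if len(P)==2:
        A=np.c_[P[0][1],-P[1][1]]; x=np.linalg.lstsq(A,P[1][0]-P[0][0],rcond=None)[0]
        a=P[0][0]+P[0][1]*x[0]; b=P[1][0]+P[1][1]*x[1]; print('   tri',np.round((a+b)/2,3),np.round(np.linalg.norm(a-b),4))
for n,s in S.items(): 
    im=s['pixels'][:,:,::-1]
    c=im[120:310,200:480] if n=='scene' else im[90:330,230:530]
    cv2.imwrite(f'pics/{n}_crop.png',cv2.resize(c,None,fx=2.6,fy=2.5))
E
```

```text
rattle_mid scene 0.73 [179. 402.] 3198 atz [0.531 0.247 0.1  ]
rattle_mid scene 0.64 [192. 421.] 461 atz [0.596 0.283 0.1  ]
rattle_mid side 0.82 [148. 322.] 395 atz [0.597 0.283 0.1  ]
   tri [0.568 0.22  0.141] 0.0212
bulb_mid scene 0.79 [170. 291.] 208 atz [ 0.405 -0.094  0.12 ]
bulb_mid scene 0.66 [175. 338.] 276 atz [0.467 0.045 0.12 ]
bulb_mid side 0.94 [248. 262.] 478 atz [ 0.314 -0.191  0.12 ]
bulb_mid side 0.59 [186. 301.] 310 atz [0.461 0.037 0.12 ]
   tri [ 0.329 -0.078  0.021] 0.0022
brush_head scene 0.55 [217. 357.] 582 atz [0.631 0.052 0.115]
brush_head scene 0.43 [149. 434.] 596 atz [0.455 0.392 0.115]
brush_head side 0.94 [178. 354.] 550 atz [0.618 0.046 0.115]
   tri [0.624 0.056 0.106] 0.0043
case_mid scene 0.59 [163. 398.] 388 atz [0.466 0.26  0.1  ]
case_mid side 0.73 [164. 279.] 305 atz [0.435 0.212 0.1  ]
case_mid side 0.6 [150. 251.] 198 atz [0.366 0.329 0.1  ]
   tri [0.446 0.273 0.069] 0.0034
jar_mid side 0.95 [267. 408.] 891 atz [ 0.63  -0.274  0.059]
shelf scene 0.77 [265. 260.] 5835 atz [ 0.694 -0.264  0.1  ]
shelf side 0.81 [252. 442.] 10591 atz [ 0.701 -
[... 558 characters left out ...]
.] 3304 atz [0.501 0.052 0.04 ]
beaker side 0.85 [370. 387.] 1777 atz [ 0.481 -0.481  0.04 ]
   tri [ 0.484 -0.479  0.034] 0.001
bowl scene 0.77 [150. 435.] 636 atz [0.399 0.444 0.03 ]
bowl side 0.76 [149. 255.] 231 atz [0.397 0.479 0.03 ]
bowl side 0.31 [178. 356.] 513 atz [0.684 0.178 0.03 ]
   tri [0.398 0.444 0.04 ] 0.0155
pan_left scene 0.95 [182. 404.] 2893 atz [0.536 0.253 0.09 ]
pan_left side 0.73 [161. 299.] 1814 atz [0.506 0.236 0.09 ]
   tri [0.518 0.267 0.069] 0.0103
pan_right scene 0.69 [196. 340.] 3420 atz [0.53  0.035 0.09 ]
pan_right side 0.97 [196. 325.] 3201 atz [0.523 0.016 0.09 ]
pan_right side 0.64 [131. 297.] 293 atz [0.556 0.466 0.09 ]
   tri [0.527 0.035 0.08 ] 0.0062
```

View pics/scene_crop.png

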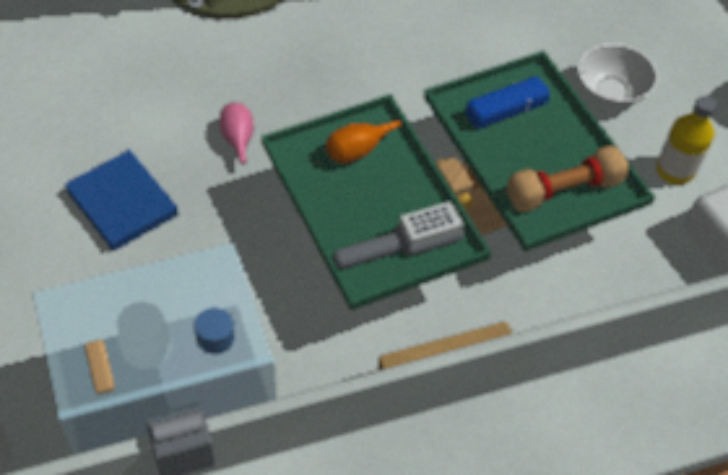

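View pics/side_crop.png

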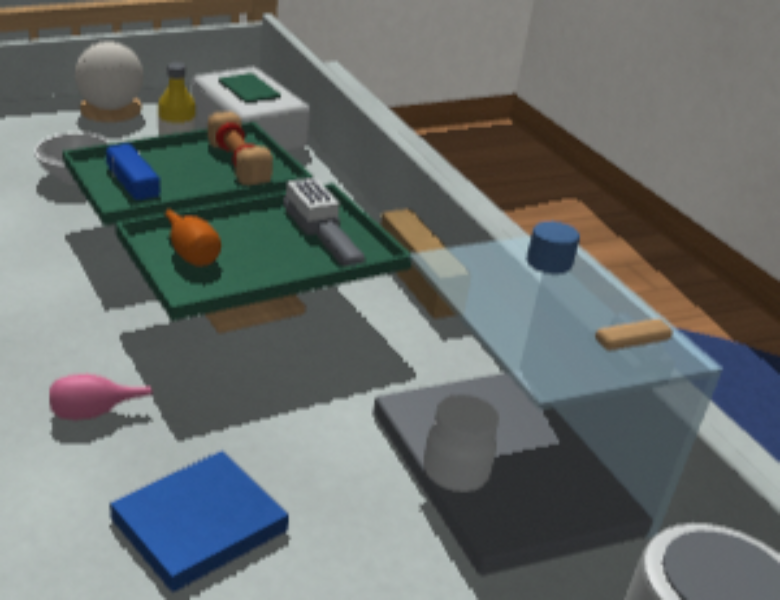

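```bash
python3 - <<'E'
from h import *
s=snap('scene','s2.png'); d=snap('side','d2.png')
for rc in [(237.2,213.5),(218,289.2),(284.8,223.8),(266,304.6)]: print('deck top',np.round(atz(s,rc,.194),3))
print('jar scene',np.round(atz(s,(252,254),.059),3))
hsv=cv2.cvtColor(s['pixels'],cv2.COLOR_RGB2HSV)
def ana(s,m,z,n):
    k,lab,st,ce=cv2.connectedComponentsWithStats(m.astype('uint8')); 
    i=1+np.argmax(st[1:,4]); ys,xs=np.where(lab==i)
    P=np.array([atz(s,(a,b),z)[:2] for a,b in zip(ys,xs)]); c=P.mean(0); u,S,v=np.linalg.svd(P-c,full_matrices=False)
    t=(P-c)@v[0]; print(n,st[i,4],'c',c.round(3),'dir',v[0].round(3),'ext',t.min().round(3),t.max().round(3),'minmaxpts',P[t.argmin()].round(3),P[t.argmax()].round(3))
for nm,S in [('scene',s),('side',d)]:
    h=cv2.cvtColor(S['pixels'],cv2.COLOR_RGB2HSV); H,Sa,V=h[...,0].astype(int),h[...,1],h[...,2]
    roi=np.zeros(H.shape,bool)
    if nm=='scene': roi[150:200,310:360]=1
    else: roi[170:205,285:320]=1
    ana(S,roi&(H<16)&(Sa>150)&(V>60),.120,nm+' bulb')
    roi[:]=0
    if nm=='scene': roi[145:175,375:420]=1
    else: roi[140:175,265:295]=1
    ana(S,roi&(H>100)&(H<130)&(Sa>120),.103,nm+' case')
E
```

```text
deck top [ 0.622 -0.369  0.194]
deck top [ 0.623 -0.155  0.194]
deck top [ 0.768 -0.368  0.194]
deck top [ 0.779 -0.155  0.194]
jar scene [ 0.626 -0.272  0.059]
scene bulb 265 c [0.469 0.042] dir [ 0.264 -0.965] ext -0.062 0.041 minmaxpts [0.455 0.102] [0.484 0.004]
scene case 372 c [0.453 0.252] dir [ 0.192 -0.981] ext -0.061 0.06 minmaxpts [0.438 0.312] [0.474 0.195]
side bulb 308 c [0.47  0.039] dir [-0.032 -0.999] ext -0.065 0.053 minmaxpts [0.457 0.104] [ 0.471 -0.014]
side case 298 c [0.448 0.244] dir [ 0.033 -0.999] ext -0.082 0.075 minmaxpts [0.45  0.326] [0.448 0.169]
```

>>> send_rows(series=[{"x": 40, "y": -30, "z": 10, "az": -8, "claw": -1}, {"x": 80, "y": -60, "z": 20, "az": -16, "claw": -1}, {"x": 120, "y": -95, "z": 30, "az": -24, "claw": -1}, {"x": 155, "y": -130, "z": 40, "az": -32, "claw": -1}, {"x": 185, "y": -170, "z": 50, "az": -40, "claw": -1}, {"x": 210, "y": -210, "z": 60, "az": -48, "claw": -1}, {"x": 230, "y": -255, "z": 70, "az": -56, "claw": -1}, {"x": 250, "y": -300, "z": 70, "az": -64, "claw": -1}, {"x": 265, "y": -345, "z": 70, "az": -70, "claw": -1}, {"x": 275, "y": -390, "z": 70, "az": -70, "claw": -1}])

```text
validation failed for argument at $.se...
```

>>> send_rows(series=[{"x": 40, "y": -30, "z": 10, "ax": 0, "ay": 0, "az": -8, "claw": -1}, {"x": 80, "y": -60, "z": 20, "ax": 0, "ay": 0, "az": -16, "claw": -1}, {"x": 120, "y": -95, "z": 30, "ax": 0, "ay": 0, "az": -24, "claw": -1}, {"x": 155, "y": -130, "z": 40, "ax": 0, "ay": 0, "az": -32, "claw": -1}, {"x": 185, "y": -170, "z": 50, "ax": 0, "ay": 0, "az": -40, "claw": -1}, {"x": 210, "y": -210, "z": 60, "ax": 0, "ay": 0, "az": -48, "claw": -1}, {"x": 230, "y": -255, "z": 70, "ax": 0, "ay": 0, "az": -56, "claw": -1}, {"x": 250, "y": -300, "z": 70, "ax": 0, "ay": 0, "az": -64, "claw": -1}, {"x": 265, "y": -345, "z": 70, "ax": 0, "ay": 0, "az": -70, "claw": -1}, {"x": 275, "y": -390, "z": 70, "ax": 0, "ay": 0, "az": -70, "claw": -1}])

```text
time: 2.55
ee_pos: [0.4455, 0.2352, 0.3016]
tcp_rot: [-0.0, 0.999, 0.041, 0.001]
wrist_force: [1.3, 0.1, -0.7]
gripper_width: 0.0854
```

```bash
python3 - <<'E'
from h import *
s=snap('wrist','w3.png')
np.savez('w3.npz',K=s['camera_matrix'],P=s['pose']); print(r.read_state()['qpos'].round(2))
E
```

```text
[-0.88 -0.03  0.35  1.71  0.02  1.46 -0.46]
```

View pics/w3.png

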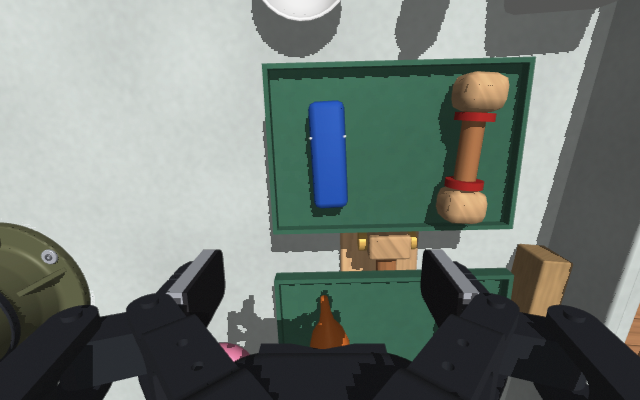

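```bash
python3 - <<'E'
from h import *
d=np.load('w3.npz'); s={'camera_matrix':d['K'],'pose':d['P']}
for n,rc,z in [('case top corners',(103,310),.113),('',(101,343),.113),('',(207,316),.113),('',(205,347),.113),('rat far block left',(95,452),.105),('rat near block l',(200,437),.105),('rat mid',(150,470),.106),('rim bl',(231,276),.096),('rim br',(228,513),.096),('rim tl',(65,263),.096),('rim tr',(58,534),.096),('R rim tl',(273,276),.110),('R rim tr',(271,512),.110),('bulb tip',(295,324),.12)]:
    print(n,atz(s,rc,z).round(3))
E
```

```text
case top corners [0.429 0.308 0.113]
 [0.461 0.312 0.113]
 [0.443 0.204 0.113]
 [0.475 0.209 0.113]
rat far block left [0.568 0.327 0.105]
rat near block l [0.572 0.22  0.105]
rat mid [0.596 0.275 0.106]
rim bl [0.4   0.167 0.096]
rim br [0.666 0.192 0.096]
rim tl [0.38  0.34  0.096]
rim tr [0.645 0.369 0.096]
R rim tl [0.404 0.122 0.11 ]
R rim tr [0.668 0.146 0.11 ]
bulb tip [0.46  0.105 0.12 ]
```

>>> send_rows(series=[{"x": 0, "y": -45, "z": 0, "ax": 0, "ay": 0, "az": 0, "claw": -1}, {"x": 0, "y": -90, "z": 0, "ax": 0, "ay": 0, "az": 0, "claw": -1}, {"x": 0, "y": -135, "z": 0, "ax": 0, "ay": 0, "az": 0, "claw": -1}, {"x": 0, "y": -180, "z": 0, "ax": 0, "ay": 0, "az": 0, "claw": -1}, {"x": 10, "y": -220, "z": 0, "ax": 0, "ay": 0, "az": 0, "claw": -1}, {"x": 20, "y": -250, "z": 0, "ax": 0, "ay": 0, "az": 0, "claw": -1}, {"x": 22, "y": -265, "z": 0, "ax": 0, "ay": 0, "az": 0, "claw": -1}, {"x": 22, "y": -265, "z": 0, "ax": 0, "ay": 0, "az": 0, "claw": -1}, {"x": 22, "y": -265, "z": 0, "ax": 0, "ay": 0, "az": 0, "claw": -1}, {"x": 22, "y": -265, "z": 0, "ax": 0, "ay": 0, "az": 0, "claw": -1}])

```text
time: 3.6
ee_pos: [0.4664, -0.0258, 0.3013]
tcp_rot: [-0.0, 0.999, 0.044, -0.0]
wrist_force: [0.0, 0.1, -0.6]
gripper_width: 0.0853
```

```bash
python3 - <<'E'
from h import *
s=snap('wrist','w4.png')
np.savez('w4.npz',K=s['camera_matrix'],P=s['pose']); print(r.read_state()['ee_pos'].round(4))
E
```

```text
[ 0.4664 -0.0258  0.3013]
```

View pics/w4.png

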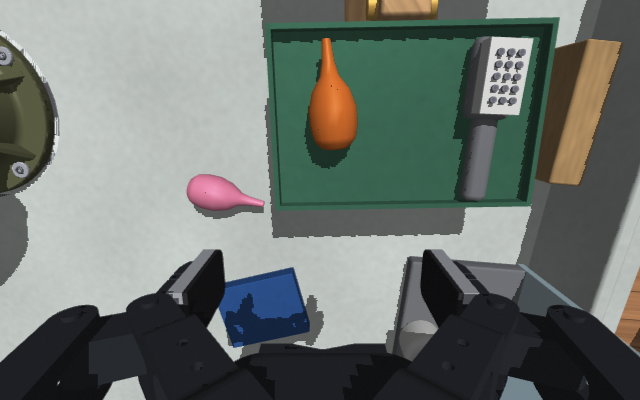

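```bash
python3 - <<'E'
from h import *
d=np.load('w4.npz'); s={'camera_matrix':d['K'],'pose':d['P']}
im=cv2.imread('pics/w4.png'); h=cv2.cvtColor(im,cv2.COLOR_BGR2HSV); H=h[...,0].astype(int)
m=((H<16)&(h[...,1]>170)&(h[...,2]>80)); m[:,:300]=0; m[:,370:]=0; m[:30]=0;m[160:]=0
for row in range(40,155,8):
    c=np.where(m[row])[0]; print(row,c.min() if len(c) else None,c.max() if len(c) else None,end='; ')
ys=np.where(m.any(1))[0]; print(ys.min(),ys.max())
a=atz(s,(121,333.5),.120); t=atz(s,(40,326),.118); print(a.round(3),t.round(3))
v=t-a; print('yaw of bulb x (deg)',np.degrees(np.arctan2(-v[0],v[1])))
for n,rc,z in [('Rrim bl',(211,281),.11),('br',(204,530),.11),('tl',(25,265),.11),('tr',(19,558),.11),('brush head',(77,503),.135),('brush handle end',(195,472),.117),('jar',(330,418),.094)]: print(n,atz(s,rc,z).round(3))
E
```

```text
40 322 330; 48 322 331; 56 322 332; 64 322 334; 72 321 337; 80 318 342; 88 314 348; 96 312 352; 104 310 354; 112 309 356; 120 310 356; 128 311 356; 136 313 354; 144 320 348; 152 None None; 38 149
[0.473 0.032 0.12 ] [0.46  0.103 0.118]
yaw of bulb x (deg) 10.930031436416648
Rrim bl [ 0.427 -0.066  0.11 ]
br [ 0.689 -0.035  0.11 ]
tl [0.403 0.112 0.11 ]
tr [0.67  0.141 0.11 ]
brush head [0.619 0.083 0.135]
brush handle end [ 0.622 -0.029  0.117]
jar [ 0.603 -0.21   0.094]
```

>>> send_rows(series=[{"x": 7, "y": 45, "z": -10, "ax": 0, "ay": 0, "az": 6, "claw": -0.5}, {"x": 7, "y": 59, "z": -50, "ax": 0, "ay": 0, "az": 6, "claw": -0.5}, {"x": 7, "y": 59, "z": -95, "ax": 0, "ay": 0, "az": 6, "claw": -0.5}, {"x": 7, "y": 59, "z": -120, "ax": 0, "ay": 0, "az": 6, "claw": -0.5}, {"x": 7, "y": 59, "z": -135, "ax": 0, "ay": 0, "az": 6, "claw": -0.5}, {"x": 7, "y": 59, "z": -145, "ax": 0, "ay": 0, "az": 6, "claw": -0.5}, {"x": 7, "y": 59, "z": -145, "ax": 0, "ay": 0, "az": 6, "claw": -0.5}, {"x": 7, "y": 59, "z": -145, "ax": 0, "ay": 0, "az": 6, "claw": -0.5}, {"x": 7, "y": 59, "z": -145, "ax": 0, "ay": 0, "az": 6, "claw": -0.5}, {"x": 7, "y": 59, "z": -145, "ax": 0, "ay": 0, "az": 6, "claw": -0.5}])

```text
time: 4.65
ee_pos: [0.4742, 0.0317, 0.1573]
tcp_rot: [-0.0, 0.995, 0.095, 0.001]
wrist_force: [0.3, -0.9, -0.9]
gripper_width: 0.0642
```

```bash
python3 - <<'E'
from h import *
s=snap('wrist','w5.png')
st=r.read_state();print(st['ee_pos'].round(4),st['gripper_width'])
for z in (.1,.12): print(proj(s,(st['ee_pos'][0],st['ee_pos'][1],z)))
E
```

```text
[0.4741 0.0317 0.1572] 0.0641337693870133
(np.float64(218.27240608324058), np.float64(319.9966244003806))
(np.float64(229.15417332399107), np.float64(319.87119213873194))
```

View pics/w5.png

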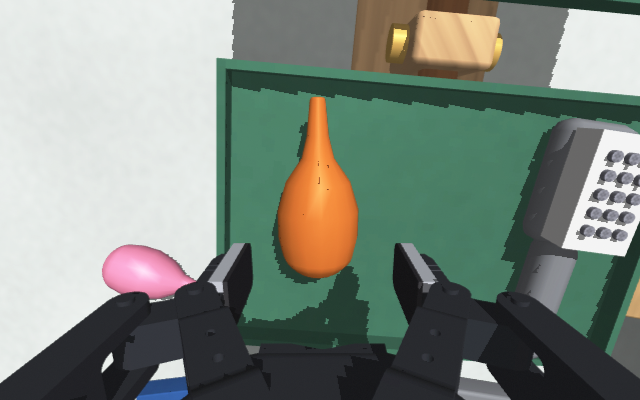

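>>> send_rows(series=[{"x": 0, "y": 0, "z": -25, "ax": 0, "ay": 0, "az": 0, "claw": -0.5}, {"x": 0, "y": 0, "z": -40, "ax": 0, "ay": 0, "az": 0, "claw": -0.5}, {"x": 0, "y": 0, "z": -50, "ax": 0, "ay": 0, "az": 0, "claw": -0.5}, {"x": 0, "y": 0, "z": -53, "ax": 0, "ay": 0, "az": 0, "claw": -0.5}, {"x": 0, "y": 0, "z": -53, "ax": 0, "ay": 0, "az": 0, "claw": -0.2}, {"x": 0, "y": 0, "z": -53, "ax": 0, "ay": 0, "az": 0, "claw": 0}, {"x": 0, "y": 0, "z": -53, "ax": 0, "ay": 0, "az": 0, "claw": 0.2}, {"x": 0, "y": 0, "z": -53, "ax": 0, "ay": 0, "az": 0, "claw": 0.4}, {"x": 0, "y": 0, "z": -53, "ax": 0, "ay": 0, "az": 0, "claw": 0.4}, {"x": 0, "y": 0, "z": -53, "ax": 0, "ay": 0, "az": 0, "claw": 0.4}], grip_force=25)

```text
time: 5.7
ee_pos: [0.4738, 0.0316, 0.1036]
tcp_rot: [-0.0, 0.995, 0.095, 0.0]
wrist_force: [0.5, 0.1, 0.0]
gripper_width: 0.0447
```

>>> send_rows(series=[{"x": 0, "y": 0, "z": 10, "ax": 0, "ay": 0, "az": 0, "claw": 0.4}, {"x": 0, "y": 0, "z": 30, "ax": 0, "ay": 0, "az": 0, "claw": 0.4}, {"x": 0, "y": 10, "z": 60, "ax": 0, "ay": 0, "az": 0, "claw": 0.4}, {"x": 5, "y": 40, "z": 75, "ax": 0, "ay": 0, "az": 0, "claw": 0.4}, {"x": 15, "y": 80, "z": 75, "ax": 0, "ay": 0, "az": 0, "claw": 0.4}, {"x": 25, "y": 120, "z": 75, "ax": 0, "ay": 0, "az": 0, "claw": 0.4}, {"x": 35, "y": 160, "z": 75, "ax": 0, "ay": 0, "az": 0, "claw": 0.4}, {"x": 43, "y": 195, "z": 70, "ax": 0, "ay": 0, "az": 0, "claw": 0.4}, {"x": 46, "y": 218, "z": 65, "ax": 0, "ay": 0, "az": 0, "claw": 0.4}, {"x": 46, "y": 226, "z": 60, "ax": 0, "ay": 0, "az": 0, "claw": 0.4}])

```text
time: 6.7
ee_pos: [0.519, 0.2609, 0.1632]
tcp_rot: [-0.0, 0.995, 0.097, -0.0]
wrist_force: [0.7, -0.2, -0.2]
gripper_width: 0.0448
```

```bash
python3 - <<'E'
from h import *
s=snap('wrist','w6.png')
st=r.read_state();print(st['ee_pos'].round(4),st['gripper_width'],st['wrist_force'])
E
```

```text
[0.5184 0.2602 0.1622] 0.0445135600054688 [-0.18010149  1.26177852 -2.1935201 ]
```

View pics/w6.png

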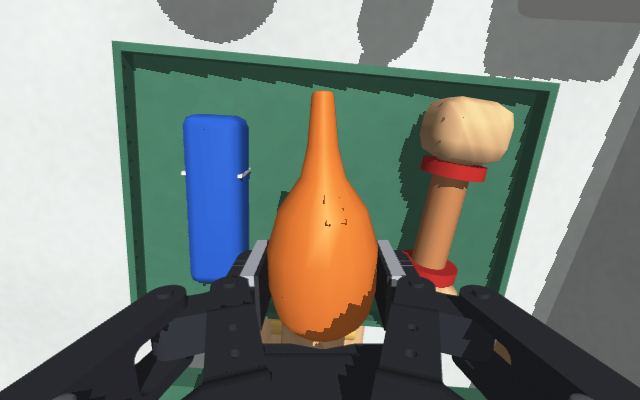

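>>> send_rows(series=[{"x": 1, "y": 0, "z": -25, "ax": 0, "ay": 0, "az": 0, "claw": 0.4}, {"x": 1, "y": 0, "z": -45, "ax": 0, "ay": 0, "az": 0, "claw": 0.4}, {"x": 1, "y": 0, "z": -58, "ax": 0, "ay": 0, "az": 0, "claw": 0.4}, {"x": 1, "y": 0, "z": -64, "ax": 0, "ay": 0, "az": 0, "claw": 0.4}, {"x": 1, "y": 0, "z": -68, "ax": 0, "ay": 0, "az": 0, "claw": 0.4}, {"x": 1, "y": 0, "z": -71, "ax": 0, "ay": 0, "az": 0, "claw": 0.4}, {"x": 1, "y": 0, "z": -73, "ax": 0, "ay": 0, "az": 0, "claw": 0.4}, {"x": 1, "y": 0, "z": -74, "ax": 0, "ay": 0, "az": 0, "claw": 0.4}, {"x": 1, "y": 0, "z": -74, "ax": 0, "ay": 0, "az": 0, "claw": 0.4}, {"x": 1, "y": 0, "z": -74, "ax": 0, "ay": 0, "az": 0, "claw": 0.4}])

```text
time: 7.75
ee_pos: [0.5207, 0.2577, 0.0896]
tcp_rot: [-0.0, 0.995, 0.095, 0.0]
wrist_force: [0.5, -0.2, -0.0]
gripper_width: 0.0445
```

```bash
python3 - <<'E'
from h import *
st=r.read_state();print(st['ee_pos'].round(4),st['gripper_width'],st['wrist_force'])
s=snap('side','d7.png'); cv2.imwrite('pics/d7c.png',cv2.resize(s['pixels'][110:230,230:420,::-1],None,fx=4,fy=4))
E
```

```text
[0.5207 0.2577 0.0896] 0.0445417895296213 [ 0.46567589 -0.15767407 -0.02361217]
```

View pics/d7c.png

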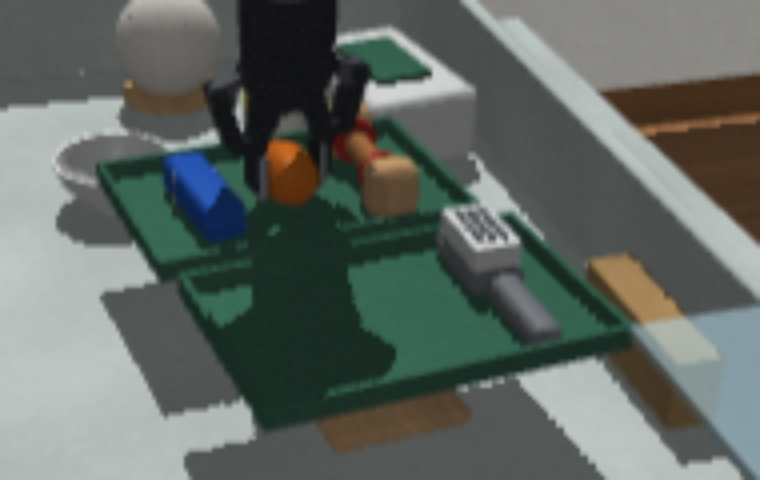

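>>> send_rows(series=[{"x": 0, "y": 0, "z": -0.5, "ax": 0, "ay": 0, "az": 0, "claw": 0.4}, {"x": 0, "y": 0, "z": -1, "ax": 0, "ay": 0, "az": 0, "claw": 0.4}, {"x": 0, "y": 0, "z": -1.5, "ax": 0, "ay": 0, "az": 0, "claw": 0.4}, {"x": 0, "y": 0, "z": -2, "ax": 0, "ay": 0, "az": 0, "claw": 0.4}, {"x": 0, "y": 0, "z": -2, "ax": 0, "ay": 0, "az": 0, "claw": 0.4}, {"x": 0, "y": 0, "z": -2, "ax": 0, "ay": 0, "az": 0, "claw": 0.4}, {"x": 0, "y": 0, "z": -2, "ax": 0, "ay": 0, "az": 0, "claw": 0.4}, {"x": 0, "y": 0, "z": -2, "ax": 0, "ay": 0, "az": 0, "claw": 0.4}, {"x": 0, "y": 0, "z": -2, "ax": 0, "ay": 0, "az": 0, "claw": 0.4}, {"x": 0, "y": 0, "z": -2, "ax": 0, "ay": 0, "az": 0, "claw": 0.4}])

```text
time: 8.8
ee_pos: [0.5206, 0.2576, 0.0884]
tcp_rot: [-0.0, 0.995, 0.095, 0.0]
wrist_force: [-2.6, -1.6, 5.7]
gripper_width: 0.045
```

>>> send_rows(series=[{"x": 0, "y": 0, "z": 1, "ax": 0, "ay": 0, "az": 0, "claw": 0.2}, {"x": 0, "y": 0, "z": 1.2, "ax": 0, "ay": 0, "az": 0, "claw": -0.05}, {"x": 0, "y": 0, "z": 1.2, "ax": 0, "ay": 0, "az": 0, "claw": -0.2}, {"x": 0, "y": 0, "z": 1.2, "ax": 0, "ay": 0, "az": 0, "claw": -0.35}, {"x": 0, "y": 0, "z": 1.2, "ax": 0, "ay": 0, "az": 0, "claw": -0.35}, {"x": 0, "y": 0, "z": 10, "ax": 0, "ay": 0, "az": 0, "claw": -0.35}, {"x": 0, "y": 0, "z": 30, "ax": 0, "ay": 0, "az": 0, "claw": -0.35}, {"x": 0, "y": 0, "z": 70, "ax": 0, "ay": 0, "az": 0, "claw": -0.35}, {"x": 0, "y": -10, "z": 115, "ax": 0, "ay": 0, "az": 0, "claw": -0.35}, {"x": 0, "y": -30, "z": 150, "ax": 0, "ay": 0, "az": 0, "claw": -0.6}])

```text
time: 9.8
ee_pos: [0.5207, 0.2291, 0.2406]
tcp_rot: [-0.001, 0.995, 0.096, 0.001]
wrist_force: [-0.1, -0.6, 0.3]
gripper_width: 0.0681
```

```bash
python3 - <<'E'
from h import *
st=r.read_state();print(st['ee_pos'].round(4),st['gripper_width'],st['wrist_force'],st['qpos'].round(2))
s=snap('wrist','w8.png')
E
```

```text
[0.5207 0.2291 0.2406] 0.06808742572990999 [-0.11343346 -0.61445332  0.33365408] [-0.88  0.14  0.47  1.66 -0.07  1.35 -0.21]
```

View pics/w8.png

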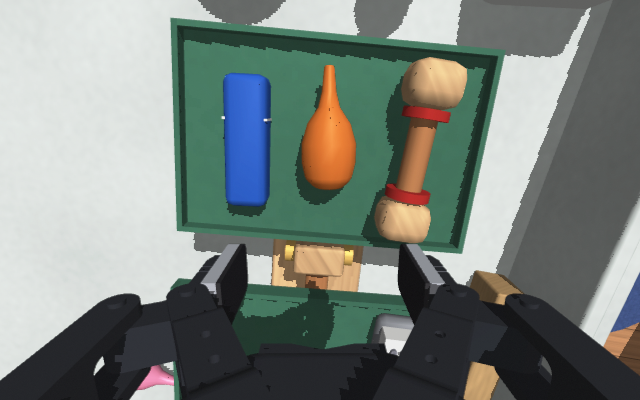

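>>> send_rows(series=[{"x": 0, "y": -30, "z": 20, "ax": 0, "ay": 0, "az": 7, "claw": -1}, {"x": 0, "y": -75, "z": 40, "ax": 0, "ay": 0, "az": 14, "claw": -1}, {"x": 0, "y": -123, "z": 50, "ax": 0, "ay": 0, "az": 21, "claw": -1}, {"x": 0, "y": -171, "z": 50, "ax": 0, "ay": 0, "az": 28, "claw": -1}, {"x": 0, "y": -219, "z": 50, "ax": 0, "ay": 0, "az": 35, "claw": -1}, {"x": 0, "y": -267, "z": 50, "ax": 0, "ay": 0, "az": 42, "claw": -1}, {"x": 0, "y": -315, "z": 50, "ax": 0, "ay": 0, "az": 49, "claw": -1}, {"x": 0, "y": -363, "z": 50, "ax": 0, "ay": 0, "az": 56, "claw": -1}, {"x": 0, "y": -410, "z": 50, "ax": 0, "ay": 0, "az": 56, "claw": -1}, {"x": 0, "y": -440, "z": 50, "ax": 0, "ay": 0, "az": 56, "claw": -1}])

```text
time: 10.85
ee_pos: [0.5193, -0.2173, 0.2883]
tcp_rot: [0.001, 0.836, 0.549, 0.0]
wrist_force: [-0.5, 0.0, -0.6]
gripper_width: 0.0853
```

```bash
python3 - <<'E'
from h import *
from scipy.spatial.transform import Rotation as R
st=r.read_state();print(st['ee_pos'].round(4),st['qpos'].round(2),st['qvel'].round(2))
q=st['tcp_rot'];M=R.from_quat([*q[1:],q[0]]).as_matrix();print(M.round(3))
s=snap('wrist','w9.png'); d=snap('side','d9.png')
for t in r.trace(d,'jar_mid')[:1]: 
  ys,xs=np.where(t['pixels']); print(t['pixel'],ys.min(),ys.max(),xs.min(),xs.max())
for t in r.trace(s,'jar_mid')[:1]: 
  ys,xs=np.where(t['pixels']); print('w',t['p'],t['pixel'],ys.min(),ys.max(),xs.min(),xs.max())
for z in (.024,.059,.094):
  for rr in (-.03,.03): print(z,proj(d,(.63+rr*.957,-.273-rr*.287,z)))
E
```

```text
[ 0.5193 -0.2173  0.2883] [-0.4   0.13  0.84  1.61 -0.1   1.44  1.6 ] [ 0.43  0.35  0.23 -0.24 -0.3   0.04  0.69]
[[ 0.397  0.918  0.001]
 [ 0.918 -0.397 -0.002]
 [-0.001  0.002 -1.   ]]
w 0.94 [267.5, 320.3] 237 302 296 343
0.024 (np.float64(277.9798279942574), np.float64(392.5748693443815))
0.024 (np.float64(278.3320500740638), np.float64(418.2343919658016))
0.059 (np.float64(266.9309572973086), np.float64(394.56177990429427))
0.059 (np.float64(267.29843051072976), np.float64(420.79496281867404))
0.094 (np.float64(255.37522060237922), np.float64(396.6398398161609))
0.094 (np.float64(255.7589894242476), np.float64(423.47291961561433))
```

View pics/w9.png

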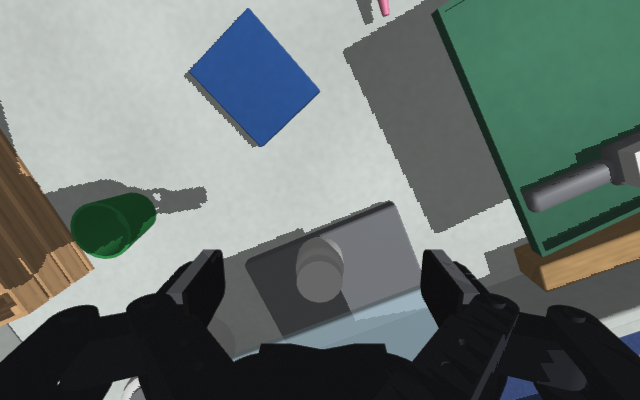

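```bash
python3 - <<'E'
from h import *
s=snap('wrist','w10.png'); d=snap('side','d10.png')
st=r.read_state();print(st['ee_pos'].round(4),st['qpos'].round(2))
for n,S in (('w',s),('d',d)):
  for t in r.trace(S,'jar_mid')[:1]:
    m=t['pixels'].astype('uint8'); best=None
    # fit silhouette of cylinder by IoU
    from scipy.optimize import minimize
    def iou(p):
        pts=[]
        for z in (.024,.094):
            for a in np.linspace(0,2*np.pi,24): 
                v,u=proj(S,(p[0]+.03*np.cos(a),p[1]+.03*np.sin(a),z)); pts.append((u,v))
        k=np.zeros(m.shape,'uint8'); cv2.fillConvexPoly(k,cv2.convexHull((np.array(pts)*16).astype(np.int32)),1,shift=4)
        return -(k&m).sum()/(k|m).sum()
    g=min(((iou((x,y)),x,y) for x in np.arange(.6,.66,.002) for y in np.arange(-.30,-.24,.002)))
    print(n,t['p'],np.round(g,3))
np.savez('w10.npz',K=s['camera_matrix'],P=s['pose'])
# shelf lower deck corners in w10 ~ (206,392),(267,246)
print(atz(s,(204,392),.024),atz(s,(265,246),.024))
E
```

```text
[ 0.5209 -0.2109  0.2873] [-0.41  0.13  0.83  1.61 -0.1   1.44  1.6 ]
w 0.56 [ 3.53385902e+15  6.00000000e-01 -3.00000000e-01]
[ 0.60312824 -0.14963228  0.024     ] [ 0.60592487 -0.36086009  0.024     ]<stdin>:15: RuntimeWarning: overflow encountered in scalar negative
```

```bash
python3 - <<'E'
from h import *
s=snap('wrist','w11.png'); 
for n,S in (('w',s),):
  for t in r.trace(S,'jar_mid')[:2]:
    m=t['pixels']; ys,xs=np.where(m); print(t['p'],ys.min(),ys.max(),xs.min(),xs.max())
    def iou(p):
        pts=[]
        for z in (.024,.094):
            for a in np.linspace(0,2*np.pi,24): 
                v,u=proj(S,(p[0]+.03*np.cos(a),p[1]+.03*np.sin(a),z)); pts.append((u,v))
        k=np.zeros(m.shape,'uint8'); cv2.fillConvexPoly(k,cv2.convexHull((np.array(pts)*16).astype(np.int32)),1,shift=4); k=k>0
        return -float((k&m).sum())/(k|m).sum()
    print(min(((iou((x,y)),x,y) for x in np.arange(.6,.66,.002) for y in np.arange(-.30,-.24,.002))))
E
```

```text
0.88 238 303 289 336
(np.float64(-0.8671671018276762), np.float64(0.63), np.float64(-0.26799999999999996))
0.26 0 259 426 639
(np.float64(-0.0), np.float64(0.6), np.float64(-0.3))
```

>>> send_rows(series=[{"x": 0, "y": 0, "z": 0, "ax": -3, "ay": -6.9, "az": 0, "claw": -1}, {"x": 2, "y": -2, "z": -10, "ax": -6, "ay": -13.8, "az": 0, "claw": -1}, {"x": 4, "y": -4, "z": -25, "ax": -9, "ay": -20.7, "az": 0, "claw": -1}, {"x": 6, "y": -6, "z": -40, "ax": -12, "ay": -27.6, "az": 0, "claw": -1}, {"x": 8, "y": -10, "z": -60, "ax": -15, "ay": -34.5, "az": 0, "claw": -1}, {"x": 11, "y": -13, "z": -80, "ax": -17.9, "ay": -41.3, "az": 0, "claw": -1}, {"x": 11, "y": -15, "z": -100, "ax": -17.9, "ay": -41.3, "az": 0, "claw": -1}, {"x": 11, "y": -15, "z": -115, "ax": -17.9, "ay": -41.3, "az": 0, "claw": -1}, {"x": 11, "y": -15, "z": -115, "ax": -17.9, "ay": -41.3, "az": 0, "claw": -1}, {"x": 11, "y": -15, "z": -115, "ax": -17.9, "ay": -41.3, "az": 0, "claw": -1}])

```text
time: 12.35
ee_pos: [0.5325, -0.2275, 0.1738]
tcp_rot: [0.321, 0.771, 0.509, 0.21]
wrist_force: [0.5, -0.5, 0.2]
gripper_width: 0.0853
```

```bash
python3 - <<'E'
from h import *
from scipy.spatial.transform import Rotation as R
s=snap('wrist','w12.png'); d=snap('side','d12.png')
st=r.read_state();print(st['ee_pos'].round(4),st['qpos'].round(2))
q=st['tcp_rot'];M=R.from_quat([*q[1:],q[0]]).as_matrix();print(M.round(3))
def iouf(S,m):
    def iou(p):
        pts=[]
        for z in (.024,.094):
            for a in np.linspace(0,2*np.pi,24): 
                v,u=proj(S,(p[0]+.03*np.cos(a),p[1]+.03*np.sin(a),z)); pts.append((u,v))
        k=np.zeros(m.shape,'uint8'); cv2.fillConvexPoly(k,cv2.convexHull((np.array(pts)*16).astype(np.int32)),1,shift=4); k=k>0
        return -float((k&m).sum())/(k|m).sum()
    return min(((iou((x,y)),x,y) for x in np.arange(.6,.66,.002) for y in np.arange(-.30,-.24,.002)))
for S in (s,d):
    for t in r.trace(S,'jar_mid')[:1]: print(t['p'],np.round(iouf(S,t['pixels']),3))
E
```

```text
[ 0.5335 -0.2275  0.1753] [ 0.13 -0.25  0.17  2.38  0.46  0.24  1.07]
[[ 0.393  0.648  0.652]
 [ 0.919 -0.275 -0.281]
 [-0.003  0.71  -0.704]]
0.66 [-0.901  0.634 -0.27 ]
0.8 [-0.799  0.634 -0.266]
```

View pics/w12.png

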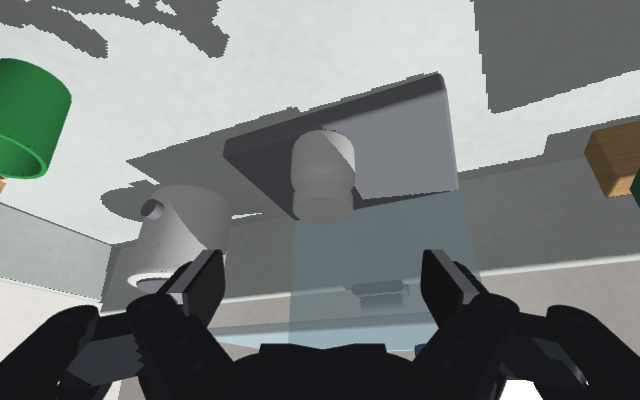

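View pics/d12.png

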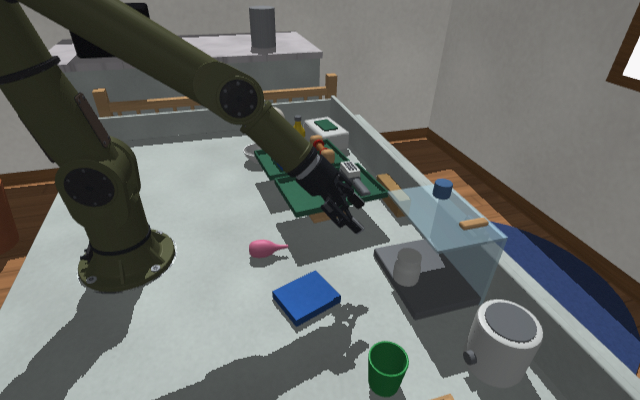

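>>> send_rows(series=[{"x": 16, "y": -7, "z": -18, "ax": 0, "ay": 0, "az": 0, "claw": -1}, {"x": 36, "y": -15, "z": -40, "ax": 0, "ay": 0, "az": 0, "claw": -1}, {"x": 56, "y": -23, "z": -62, "ax": 0, "ay": 0, "az": 0, "claw": -1}, {"x": 76, "y": -31, "z": -84, "ax": 0, "ay": 0, "az": 0, "claw": -1}, {"x": 92, "y": -38, "z": -101, "ax": 0, "ay": 0, "az": 0, "claw": -1}, {"x": 104, "y": -43, "z": -114, "ax": 0, "ay": 0, "az": 0, "claw": -1}, {"x": 111, "y": -46, "z": -122, "ax": 0, "ay": 0, "az": 0, "claw": -1}, {"x": 114, "y": -47, "z": -125, "ax": 0, "ay": 0, "az": 0, "claw": -1}, {"x": 114, "y": -47, "z": -125, "ax": 0, "ay": 0, "az": 0, "claw": -1}, {"x": 114, "y": -47, "z": -125, "ax": 0, "ay": 0, "az": 0, "claw": -1}], grip_force=40)

```text
time: 13.55
ee_pos: [0.6477, -0.2744, 0.047]
tcp_rot: [0.32, 0.77, 0.509, 0.21]
wrist_force: [-0.1, 0.5, -0.4]
gripper_width: 0.0856
```

```bash
python3 - <<'E'
from h import *
s=snap('wrist','w13.png'); d=snap('side','d13.png')
st=r.read_state();print(st['ee_pos'].round(4),st['qpos'].round(2),st['wrist_force'])
a=s['pixels'][:,:,::-1]; b=cv2.resize(d['pixels'][180:320,340:520,::-1],(514,400))
cv2.imwrite('pics/c13.png',cv2.resize(np.hstack([a,b]),(800,278)))
E
```

```text
[ 0.6467 -0.2745  0.0472] [ 0.77  0.31 -0.46  2.18  2.17  0.19 -0.57] [0.05600543 0.60740754 0.3360479 ]
```

View pics/c13.png

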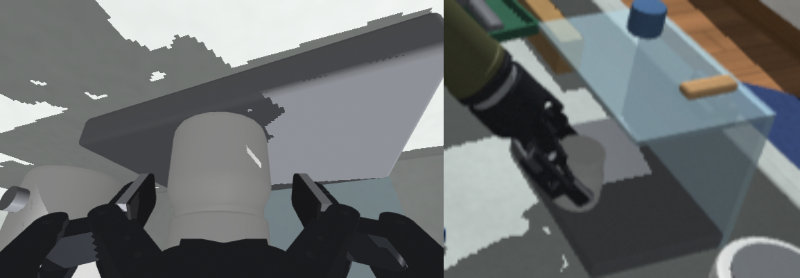

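>>> send_rows(series=[{"x": 0, "y": 0, "z": 1, "ax": 0, "ay": 0, "az": 0, "claw": -0.8}, {"x": 0, "y": 0, "z": 2, "ax": 0, "ay": 0, "az": 0, "claw": -0.6}, {"x": 0, "y": 0, "z": 3, "ax": 0, "ay": 0, "az": 0, "claw": -0.45}, {"x": 0, "y": 0, "z": 3, "ax": 0, "ay": 0, "az": 0, "claw": -0.3}, {"x": 0, "y": 0, "z": 3, "ax": 0, "ay": 0, "az": 0, "claw": 0}, {"x": 0, "y": 0, "z": 3, "ax": 0, "ay": 0, "az": 0, "claw": 0}, {"x": 0, "y": 0, "z": 3, "ax": 0, "ay": 0, "az": 0, "claw": 0}, {"x": 0, "y": 0, "z": 6, "ax": 0, "ay": 0, "az": 0, "claw": 0}, {"x": 0, "y": 0, "z": 12, "ax": 0, "ay": 0, "az": 0, "claw": 0}, {"x": 0, "y": 0, "z": 18, "ax": 0, "ay": 0, "az": 0, "claw": 0}], grip_force=40)

```text
time: 14.65
ee_pos: [0.6447, -0.2739, 0.0646]
tcp_rot: [0.32, 0.771, 0.509, 0.209]
wrist_force: [0.6, 0.3, -1.5]
gripper_width: 0.0581
```

```bash
python3 - <<'E'
from h import *
s=snap('wrist','w14.png'); d=snap('side','d14.png')
st=r.read_state();print(st['ee_pos'].round(4),st['qpos'].round(2),st['wrist_force'],st['gripper_width'])
a=s['pixels'][:,:,::-1]; b=cv2.resize(d['pixels'][180:320,340:520,::-1],(514,400))
cv2.imwrite('pics/c14.png',cv2.resize(np.hstack([a,b]),(800,278)))
E
```

```text
[ 0.6456 -0.2743  0.0659] [ 0.7   0.25 -0.38  2.18  2.03  0.14 -0.45] [ 0.23796232  0.06017185 -1.82561284] 0.0584113022327021
```

View pics/c14.png

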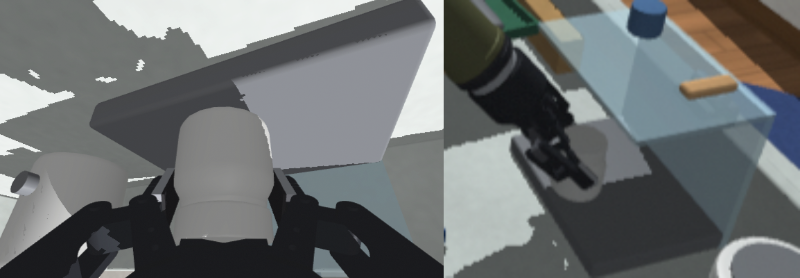

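>>> send_rows(series=[{"x": -15, "y": 7, "z": 2, "ax": 0, "ay": 0, "az": 0, "claw": 0}, {"x": -40, "y": 18, "z": 5, "ax": 0, "ay": 0, "az": 0, "claw": 0}, {"x": -65, "y": 28, "z": 15, "ax": 0, "ay": 0, "az": 0, "claw": 0}, {"x": -85, "y": 40, "z": 40, "ax": 0, "ay": 0, "az": -5, "claw": 0}, {"x": -95, "y": 65, "z": 70, "ax": 0, "ay": 0, "az": -10, "claw": 0}, {"x": -103, "y": 95, "z": 95, "ax": 0, "ay": 0, "az": -14, "claw": 0}, {"x": -107, "y": 125, "z": 108, "ax": 0, "ay": 0, "az": -17, "claw": 0}, {"x": -109, "y": 155, "z": 110, "ax": 0, "ay": 0, "az": -20, "claw": 0}, {"x": -109, "y": 165, "z": 110, "ax": 0, "ay": 0, "az": -20, "claw": 0}, {"x": -109, "y": 165, "z": 110, "ax": 0, "ay": 0, "az": -20, "claw": 0}])

```text
time: 15.75
ee_pos: [0.5381, -0.1027, 0.1775]
tcp_rot: [0.352, 0.846, 0.371, 0.154]
wrist_force: [0.9, -0.1, -1.6]
gripper_width: 0.0581
```

```bash
python3 - <<'E'
from h import *
from scipy.spatial.transform import Rotation as R
s=snap('wrist','w15.png'); d=snap('side','d15.png'); e=snap('scene','e15.png')
st=r.read_state();print(st['ee_pos'].round(4),st['qpos'].round(2),st['wrist_force'],st['gripper_width'])
q=st['tcp_rot'];M=R.from_quat([*q[1:],q[0]]).as_matrix();print(M.round(3))
b=d['pixels'][80:330,200:520,::-1];a=e['pixels'][80:330,180:500,::-1]
cv2.imwrite('pics/c15.png',cv2.resize(np.hstack([a,b]),(800,312)))
E
```

```text
[ 0.5363 -0.1092  0.1753] [ 0.52 -0.17 -0.72  2.29  0.88  0.7  -0.01] [-0.61896197 -1.24006711 -3.48571525] 0.05802286496154616
[[ 0.684  0.518  0.514]
 [ 0.73  -0.481 -0.486]
 [-0.005  0.708 -0.706]]
```

View pics/c15.png

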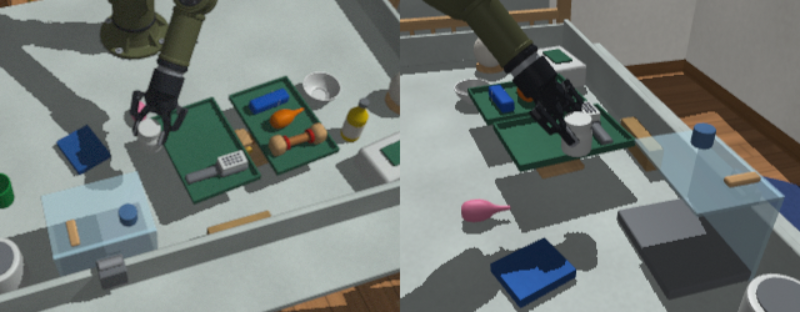

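View pics/w15.png

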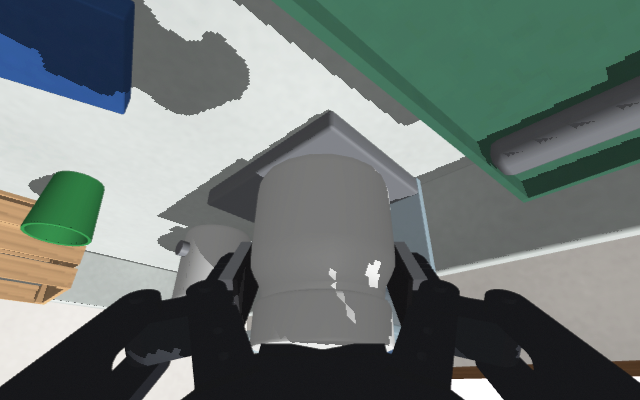

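>>> send_rows(series=[{"x": 0, "y": 20, "z": 0, "ax": 0, "ay": 0, "az": 0, "claw": 0}, {"x": 0, "y": 45, "z": 0, "ax": 0, "ay": 0, "az": 0, "claw": 0}, {"x": 0, "y": 70, "z": 0, "ax": 0, "ay": 0, "az": 0, "claw": 0}, {"x": 0, "y": 95, "z": 0, "ax": 0, "ay": 0, "az": 0, "claw": 0}, {"x": 0, "y": 113, "z": -5, "ax": 0, "ay": 0, "az": 0, "claw": 0}, {"x": 0, "y": 123, "z": -15, "ax": 0, "ay": 0, "az": 0, "claw": 0}, {"x": 0, "y": 123, "z": -25, "ax": 0, "ay": 0, "az": 0, "claw": 0}, {"x": 0, "y": 123, "z": -35, "ax": 0, "ay": 0, "az": 0, "claw": 0}, {"x": 0, "y": 123, "z": -35, "ax": 0, "ay": 0, "az": 0, "claw": 0}, {"x": 0, "y": 123, "z": -35, "ax": 0, "ay": 0, "az": 0, "claw": 0}])

```text
time: 16.9
ee_pos: [0.5362, 0.0117, 0.1394]
tcp_rot: [0.352, 0.848, 0.367, 0.149]
wrist_force: [-0.5, 0.9, -0.8]
gripper_width: 0.0582
```

```bash
python3 - <<'E'
from h import *
s=snap('wrist','w16.png'); d=snap('side','d16.png'); e=snap('scene','e16.png')
st=r.read_state();print(st['ee_pos'].round(4),st['qpos'].round(2),st['wrist_force'],st['gripper_width'])
b=d['pixels'][110:220,240:400,::-1];a=e['pixels'][120:250,290:480,::-1]
cv2.imwrite('pics/c16.png',np.vstack([cv2.resize(a,(480,300)),cv2.resize(b,(480,300))]))
E
```

```text
[0.5368 0.0128 0.1408] [ 0.39  0.04 -0.94  2.22  1.04  0.96 -0.39] [ 0.08806519 -0.67297238 -1.59787676] 0.0583694610780001
```

View pics/c16.png

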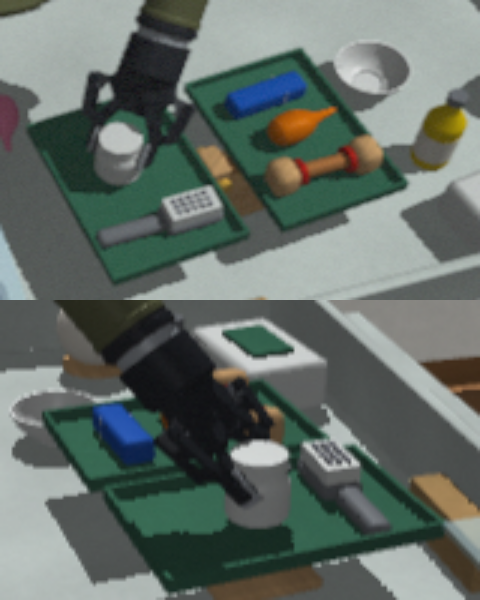

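View pics/w16.png

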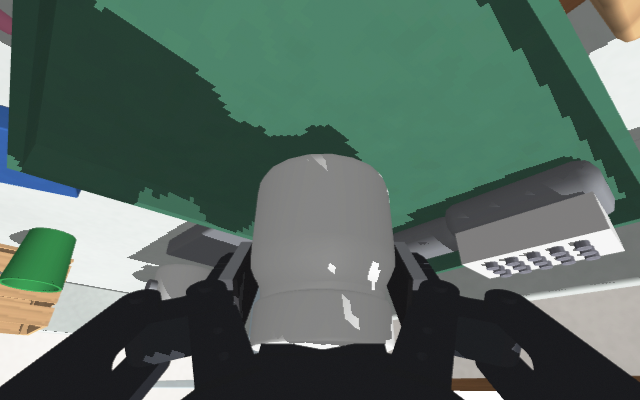

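>>> send_rows(series=[{"x": 0, "y": 0, "z": -6, "ax": 0, "ay": 0, "az": 0, "claw": 0}, {"x": 0, "y": 0, "z": -11, "ax": 0, "ay": 0, "az": 0, "claw": 0}, {"x": 0, "y": 0, "z": -14, "ax": 0, "ay": 0, "az": 0, "claw": 0}, {"x": 0, "y": 0, "z": -16, "ax": 0, "ay": 0, "az": 0, "claw": 0}, {"x": 0, "y": 0, "z": -18, "ax": 0, "ay": 0, "az": 0, "claw": 0}, {"x": 0, "y": 0, "z": -19, "ax": 0, "ay": 0, "az": 0, "claw": 0}, {"x": 0, "y": 0, "z": -20, "ax": 0, "ay": 0, "az": 0, "claw": 0}, {"x": 0, "y": 0, "z": -21, "ax": 0, "ay": 0, "az": 0, "claw": 0}, {"x": 0, "y": 0, "z": -22, "ax": 0, "ay": 0, "az": 0, "claw": 0}, {"x": 0, "y": 0, "z": -22, "ax": 0, "ay": 0, "az": 0, "claw": 0}])

```text
time: 18.05
ee_pos: [0.5366, 0.0135, 0.1183]
tcp_rot: [0.352, 0.848, 0.368, 0.15]
wrist_force: [0.0, -1.4, -0.4]
gripper_width: 0.0584
```

```bash
python3 - <<'E'
from h import *
s=snap('wrist','w17.png'); d=snap('side','d17.png')
st=r.read_state();print(st['ee_pos'].round(4),st['wrist_force'],st['gripper_width'])
b=d['pixels'][110:220,240:400,::-1]
cv2.imwrite('pics/c17.png',cv2.resize(b,(800,550)))
E
```

```text
[0.5366 0.0135 0.1184] [-0.2627006  -1.25449394  0.37947004] 0.05820350023159565
```

View pics/c17.png

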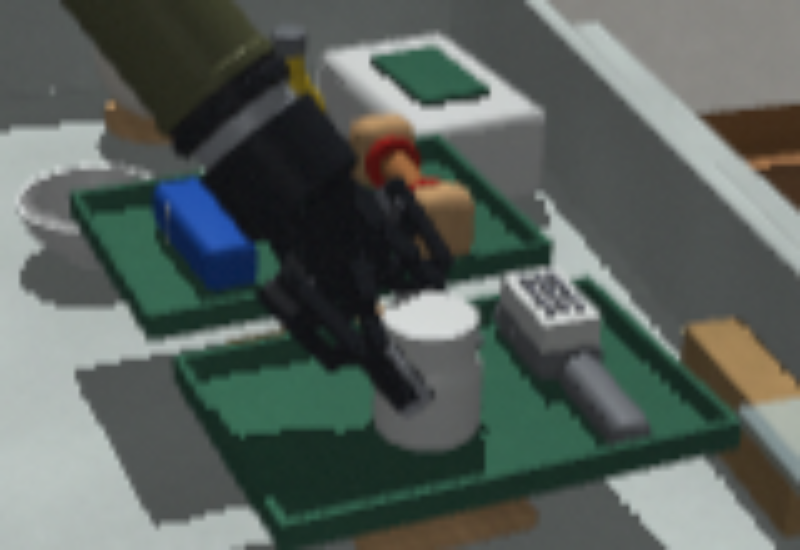

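>>> send_rows(series=[{"x": 0, "y": 0, "z": -1, "ax": 0, "ay": 0, "az": 0, "claw": 0}, {"x": 0, "y": 0, "z": -1, "ax": 0, "ay": 0, "az": 0, "claw": -0.3}, {"x": 0, "y": 0, "z": -1, "ax": 0, "ay": 0, "az": 0, "claw": -0.42}, {"x": 0, "y": 0, "z": -1, "ax": 0, "ay": 0, "az": 0, "claw": -0.5}, {"x": 0, "y": 0, "z": -1, "ax": 0, "ay": 0, "az": 0, "claw": -0.6}, {"x": 0, "y": 0, "z": -1, "ax": 0, "ay": 0, "az": 0, "claw": -0.7}, {"x": 0, "y": 0, "z": -1, "ax": 0, "ay": 0, "az": 0, "claw": -0.8}, {"x": 0, "y": 0, "z": -1, "ax": 0, "ay": 0, "az": 0, "claw": -0.8}, {"x": 0, "y": 0, "z": -1, "ax": 0, "ay": 0, "az": 0, "claw": -0.8}, {"x": 0, "y": 0, "z": -1, "ax": 0, "ay": 0, "az": 0, "claw": -0.8}])

```text
time: 19.15
ee_pos: [0.5365, 0.0135, 0.1173]
tcp_rot: [0.352, 0.848, 0.368, 0.15]
wrist_force: [-0.0, 0.3, -0.1]
gripper_width: 0.0768
```

```bash
python3 - <<'E'
from h import *
s=snap('wrist','w18.png'); d=snap('side','d18.png')
st=r.read_state();print(st['ee_pos'].round(4),st['wrist_force'],st['gripper_width'])
a=cv2.resize(s['pixels'][:,:,::-1],(480,300));b=cv2.resize(d['pixels'][110:220,240:400,::-1],(480,300))
cv2.imwrite('pics/c18.png',np.vstack([a,b]))
E
```

```text
[0.5365 0.0135 0.1173] [ 0.72968317 -0.49431484 -0.14745865] 0.07669850033438486
```

View pics/c18.png

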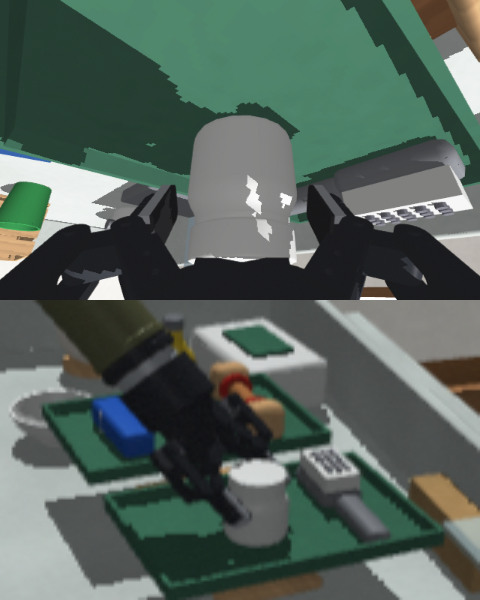

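>>> send_rows(series=[{"x": -4, "y": 4, "z": 5.5, "ax": 0, "ay": 0, "az": 0, "claw": -0.8}, {"x": -10, "y": 10, "z": 14, "ax": 0, "ay": 0, "az": 0, "claw": -0.8}, {"x": -18, "y": 17, "z": 25, "ax": 0, "ay": 0, "az": 0, "claw": -0.8}, {"x": -26, "y": 25, "z": 36, "ax": 0, "ay": 0, "az": 0, "claw": -0.8}, {"x": -34, "y": 32, "z": 47, "ax": 0, "ay": 0, "az": 0, "claw": -0.8}, {"x": -42, "y": 40, "z": 58, "ax": 0, "ay": 0, "az": 0, "claw": -0.8}, {"x": -44, "y": 42, "z": 80, "ax": 0, "ay": 0, "az": 0, "claw": -0.8}, {"x": -44, "y": 42, "z": 110, "ax": 0, "ay": 0, "az": 0, "claw": -0.8}, {"x": -44, "y": 42, "z": 140, "ax": 0, "ay": 0, "az": 0, "claw": -0.8}, {"x": -44, "y": 42, "z": 160, "ax": 0, "ay": 0, "az": 0, "claw": -0.8}])

```text
time: 20.25
ee_pos: [0.4926, 0.0564, 0.2805]
tcp_rot: [0.353, 0.847, 0.367, 0.152]
wrist_force: [-0.2, -0.3, -0.0]
gripper_width: 0.0769
```

```bash
python3 - <<'E'
from h import *
s=snap('wrist','w19.png'); d=snap('side','d19.png'); e=snap('scene','e19.png')
st=r.read_state();print(st['ee_pos'].round(4),st['wrist_force'],st['qpos'].round(2))
a=cv2.resize(e['pixels'][110:300,190:490,::-1],(480,300));b=cv2.resize(d['pixels'][110:230,240:430,::-1],(480,300))
cv2.imwrite('pics/c19.png',np.vstack([a,b]))
E
```

```text
[0.4927 0.0566 0.279 ] [ 0.05948192 -0.43956127  0.16925744] [ 0.26 -0.28 -0.83  2.11  0.63  1.1  -0.01]
```

View pics/c19.png

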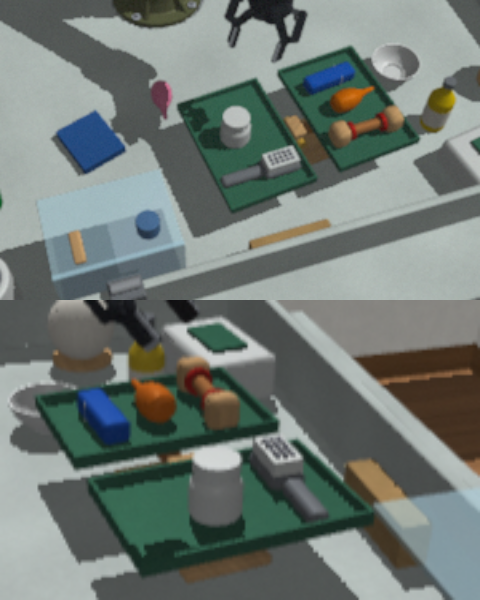

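View pics/w19.png

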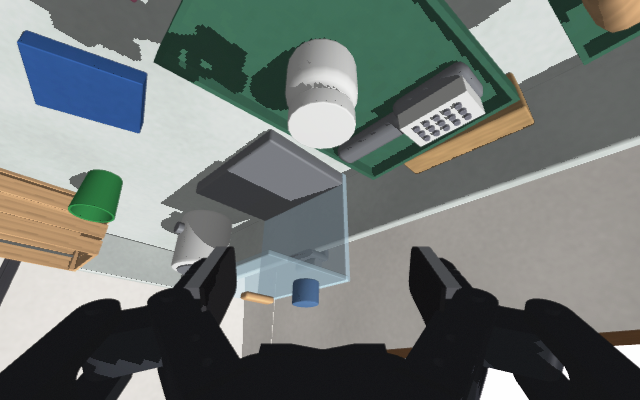

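>>> send_rows(series=[{"x": 0, "y": 0, "z": 10, "ax": 0, "ay": 0, "az": 0, "claw": -0.8}, {"x": 0, "y": 0, "z": 20, "ax": 0, "ay": 0, "az": 0, "claw": -0.8}, {"x": 0, "y": 0, "z": 20, "ax": 0, "ay": 0, "az": 0, "claw": -0.8}, {"x": 0, "y": 0, "z": 20, "ax": 0, "ay": 0, "az": 0, "claw": -0.8}, {"x": 0, "y": 0, "z": 20, "ax": 0, "ay": 0, "az": 0, "claw": -0.8}, {"x": 0, "y": 0, "z": 20, "ax": 0, "ay": 0, "az": 0, "claw": -0.8}, {"x": 0, "y": 0, "z": 20, "ax": 0, "ay": 0, "az": 0, "claw": -0.8}, {"x": 0, "y": 0, "z": 20, "ax": 0, "ay": 0, "az": 0, "claw": -0.8}, {"x": 0, "y": 0, "z": 20, "ax": 0, "ay": 0, "az": 0, "claw": -0.8}, {"x": 0, "y": 0, "z": 20, "ax": 0, "ay": 0, "az": 0, "claw": -0.8}])

```text
time: 21.4
ee_pos: [0.4925, 0.0555, 0.2973]
tcp_rot: [0.352, 0.848, 0.368, 0.15]
wrist_force: [-0.5, 0.6, -0.4]
gripper_width: 0.0768
```

```bash
python3 - <<'E'
from h import *
d=snap('side','d20.png'); e=snap('scene','e20.png')
print(d['shot'] if 'shot' in d else '')
a=cv2.resize(d['pixels'][130:230,245:405,::-1],(800,500),interpolation=cv2.INTER_CUBIC);cv2.imwrite('pics/d20c.png',a)
a=cv2.resize(e['pixels'][130:250,295:455,::-1],(800,600),interpolation=cv2.INTER_CUBIC);cv2.imwrite('pics/e20c.png',a)
old=cv2.imread('pics/d2.png'); cv2.imwrite('pics/d2c.png',cv2.resize(old[130:230,245:405],(800,500),interpolation=cv2.INTER_CUBIC))
E
```

```text
38
```

View pics/d20c.png

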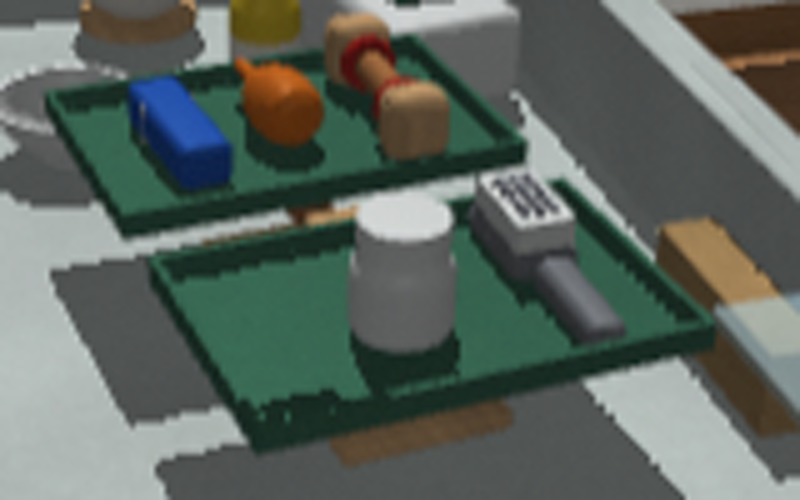

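View pics/e20c.png

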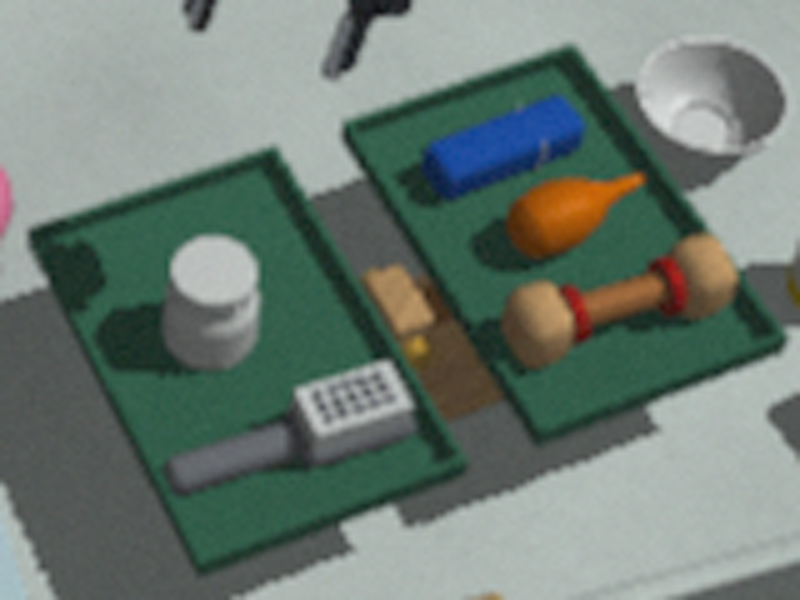

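View pics/d2c.png

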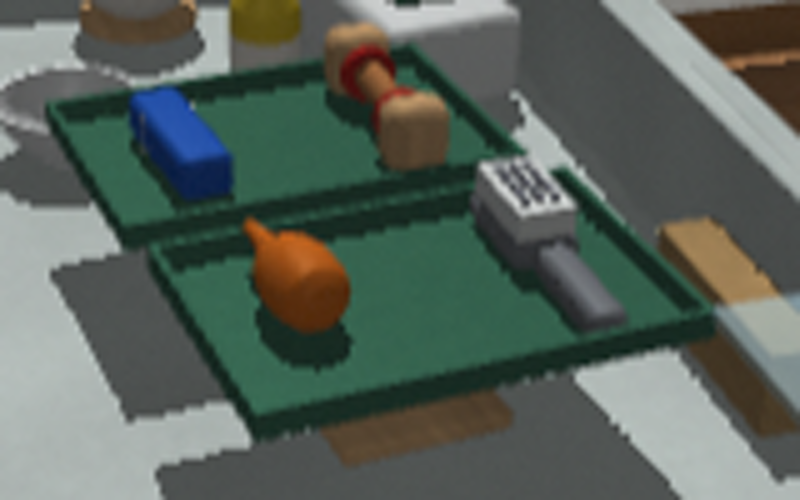

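```bash
python3 - <<'E'
from h import *
d=snap('side','d21.png'); e=snap('scene','e21.png')
def tri(a,b):
    P=[ray(e,a),ray(d,b)];A=np.c_[P[0][1],-P[1][1]]; x=np.linalg.lstsq(A,P[1][0]-P[0][0],rcond=None)[0]
    p=P[0][0]+P[0][1]*x[0];q=P[1][0]+P[1][1]*x[1]; return ((p+q)/2).round(4),round(np.linalg.norm(p-q),4)
for n,a,b in [('LA',(155.6,365),(174,270.4)),('LB',(217,403),(159,350)),('LC',(139.4,410),(149.4,254.6)),('RA',(160,350),(181.6,275.6)),('RB',(223,387.6),(167,357)),('RC',(176.4,302),(215.6,295)),('RD',(243,335.6),(195,387.6))]: print(n,*tri(a,b))
st=r.read_state();print(st['qvel'].round(3),st['time'])
# displacement per mm at LA and RA in side view
for p in [(.4,.167,.1),(.405,.12,.1)]:
    print(np.subtract(proj(d,p),proj(d,np.add(p,(0,0,.001)))))
# measure vertical shift old->new via template on pans front edges (side)
o=cv2.imread('pics/d2.png'); n=cv2.imread('pics/d21.png')
for nm,(r0,r1,c0,c1) in {'L case':(145,172,268,294),'L rattle':(145,168,318,340),'R brush':(158,200,338,372)}.items():
    t=o[r0:r1,c0:c1]; t=cv2.resize(t,None,fx=8,fy=8,interpolation=cv2.INTER_CUBIC); w=cv2.resize(n[r0-8:r1+8,c0-8:c1+8],None,fx=8,fy=8,interpolation=cv2.INTER_CUBIC)
    m=cv2.matchTemplate(w,t,cv2.TM_CCOEFF_NORMED); _,v,_,l=cv2.minMaxLoc(m); print(nm,v,'dx,dy px',l[0]/8-8,l[1]/8-8)
    c=((r0+r1)/2,(c0+c1)/2); p=atz(d,c,.11); print('  mm per px',1/(proj(d,p)[0]-proj(d,p+[0,0,.001])[0]))
E
```

```text
LA [0.3991 0.1672 0.0946] 0.0019
LB [0.664  0.1922 0.0969] 0.0001
LC [0.3788 0.3423 0.0963] 0.0035
RA [0.4044 0.1113 0.0988] 0.0
RB [0.6681 0.1399 0.0942] 0.0013
RC [ 0.4195 -0.0609  0.0949] 0.0016
RD [ 0.6883 -0.0352  0.0966] 0.0002
[-0.     0.002 -0.001  0.001  0.001 -0.    -0.001] 21.6
[0.29255717 0.01640936]
[0.29836024 0.0145257 ]
L case 0.8979007601737976 dx,dy px -0.25 -2.0
  mm per px 3.4979538905632475
L rattle 0.9747918248176575 dx,dy px -0.125 -2.375
  mm per px 3.5376405922785383
R brush 0.8778278827667236 dx,dy px 0.0 2.25
  mm per px 3.3232831512894467
```

```bash
python3 -c "
from h import *
print(r.job_done())"
```

```text
the job is handed in; nothing more can be done
None
```

All five things are in the pans and the balance reads level in my last checks. I handed the job in at about 21.6 s.

- **Sharing:** only one split balances: jar + brush (264 g) against rattle + bulb + case (264 g). I moved the orange bulb from the right pan into the left, between the case and the rattle. I took the jar out from under the clear deck and stood it upright in the right pan. The pink look-alike was left alone.
- **Level check:** the triangulated rim corners average about 96 mm up for both pans, with 2–3 mm scatter per corner. Compared with the starting picture, the left pan rose by about 7–8 mm and the right fell by about 7.5 mm, which matches the expected 7.4 mm of starting tilt.
- **Other checks:** the last pictures show the jar upright, the gripper clear of everything, and the bowl, book, shelf and look-alike where they were. The lotion and beaker looked untouched whenever they were in view, but I did not measure any of these bystanders again.
- **Disagreements and misses:** the bulb met the pan floor about 1–2 mm sooner than I calculated, with a brief push of about 6 N, and I backed off before releasing it. The first move call was refused for missing fields, and the detector missed the jar once while the arm was in the way. Neither affected the result.

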